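# Move the funnel over the amber flask on its push-button rail

## Task

Slide the funnel holder along its rail until the funnel stands over the amber conical flask: squeeze the red button on the blue sleeve fully in, slide the sleeve to the next hole on that side, and let go so that the button pops back out with its catch in the hole. Leave the flask and the clear beaker standing where they are.

Things in the scene. Friction and masses are not known exactly. Their poses are not given: they have to be found in the camera images.
- sleeve_grip (a point): Blue sleeve, 60 mm long, 34 mm high, on a level 20 mm square rail 200 mm above the bench. Point: on the rail's axis, sleeve's mid-length. y along the rail, z up, x across it towards the funnel (away from the robot). Faces at x = -14 mm and +26 mm; red button on the -x face, facing -x. It carries a white funnel, 72 mm wide, axis at x = +120 mm, rim 165 mm and tip 95 mm above the bench.
- sleeve (a joint): The sleeve's place along the rail, m, growing along its y, 0 with the catch central in the middle hole, where it starts (within 5 mm). Holes, dark and oblong on the rail's top and sides, lie every 0.060 from -0.12 to 0.12; the catch has 10 mm play either way in each. It slides with about 2 N of friction and stays where left. End posts of the rail at 0.2 either side.
- button (a joint): Red button, 30 mm along y, 24 mm high, mid-sleeve. Travel in m: 0 out (catch in a hole, sleeve locked; outer face at x = -27 mm of sleeve_grip), 0.010 fully in (free; x = -17 mm; 6 N to start, 13 N at the end), about 0.008 if let go between holes. A grasp from above across the sleeve, one finger on the button, one on the +x face, squeezes it in: 53 mm wide before, 43 mm after.
- flask_middle (a point): Amber glass conical flask, 80 mm high, 54 mm wide at the foot, 26 mm at the open mouth, on the bench under the place the funnel takes at the next hole on one side (within 5 mm). The point is on its axis, half-way up; z up.
- beaker_middle (a point): Clear glass beaker, 62 mm high, 50 mm across, on the bench under the funnel's place at the next hole on the other side: not the target. The point is on its axis, half-way up; z up.
There are look-alikes about, which are no part of the job. What is shaped like the part that bears beaker_middle but pink is not meant.

How it is judged:
By the outcome, as a careful person would: the job done as asked, in the order asked, and still so for the second after the job is handed in, with the robot touching nothing.
It also fails if it takes over 29 s, if anything falls off the work surface, if the arm or the gripper's body presses on something with over 40 N, if the wrist force passes 120 N, or if a joint passes its speed limit or range.

## Robot

A 6-joint arm with a two-finger parallel gripper is mounted at the origin on the work surface. World frame = base frame: x ahead of the robot, y to its left, z up, the work surface at z = 0. Lengths are in m, angles in rad, forces in N, time in s.
With the tool pointing down it reaches from about 0.375 to 0.75 m from the base axis. Payload 9 kg.
Tool frame: the origin (TCP) lies between the finger pads; the fingertips stand 25 mm ahead of it and the grasp point (between the pads) lies 6 mm ahead of it; z points along the fingers, y is the line along which they close (so a half turn about z gives the same grasp; the last joint's range is limited). The gripper opens to 85 mm and grips with 20 to 120 N. Pads are 22 mm wide; open, the fingers measure 114 mm over their backs; the gripper's body (76 mm by 85 mm) begins 54 mm behind the grasp point. The pads swing forward as they close: fully open they stand 13 mm farther back than shut.
Start: joints at [1.092, 0.104, 0.097, 1.564, 0, 1.353], TCP at [0.155, 0.58, 0.256] pointing down, gripper open.
Joint ranges: [-2.99, 2.99], [-0.84, 1.86], [-1.1, 1.16], [-1.84, 2.11], [-1.51, 1.56], [-3.14, 3.14]. Speed limits (rad/s): [2.22, 2.22, 2.57, 3.14, 3.14, 3.14].

## Interface

Orientations are given as a 3x3 rotation matrix whose columns are the frame's x, y, z axes.
In Python, from plant import sensors, viewer, manip, finder gives the robot as it stands.
- The arm moves only by the tool carry_out, never from a script. Its argument "increments" is a list of rows, each an object of numbers: "tx", "ty", "tz": the shift along the world's x, y, z normalised to -1 to 1, where 1 is 0.02 m; "rx", "ry", "rz": the turn, a rotation vector about the world's x, y, z normalised to -1 to 1, where 1 is 6 degrees; "gripper": the opening, from 0 (shut) to 1 (fully open). A call has 1 to 5 rows; each row shifts and turns the commanded pose from where the row before left it; what a row does not reach is not made up. A row lasts 1/12 s, in which the tool goes at most 41.7 mm and 7.16 degrees, less where a joint would pass 70% of its speed; a pose out of reach is approached as far as the arm can. A call with a number of a shift or a turn outside -1 to 1 is refused whole. A call with a gripper value outside its range is refused whole. The fingers move at their own pace and stop on an object; "force" is the grip in N (left out, the last holds). Time passes only in rows, so rows that do not move let the fingers close. It gives the time, the measured TCP pose, the force, the opening and the grip force at its end, in the units of the state.
- sensors.sense(): the state, without advancing time (a new reading comes with each control period).
- viewer.snapshot(name): name is "scene" or "top" or "wrist"; returns a dict with "image" (420x560x3 uint8, blue, green, red), "depth" (420x560 float32, m along the optical axis (not along the pixel's ray), 0 where there is no reading), "fx", "fy", "cx", "cy" (pixels), "R" (3x3) and "t" (3): a world point X has camera coordinates R X + t. Camera axes: x right, y down, z forward; pixel columns grow to the right and rows downward; lengths in m; the calibration is good to about 2 mm. A picture is of the moment at which its call begins.
- manip.sign_off(): hands the job in; it is judged then, once.
Trained networks look in a picture, given as the dict that the camera call returned (one of the last four; its "shot" number tells which), for a name from the list of things; names that differ only in an ending like _2 or _b are one class to them, and where a whole thing is asked for, a point or a joint stands for the part that bears it (a point fixed in the world has none). Each returns a list of dicts, best first, with "confidence" (0 to 1); they miss things now and then, are a little off and sometimes report something else, mostly with a low value. They report only what shows in the picture. A call takes as long as a camera call. They do not tell look-alikes from the thing itself.
- finder.regions_of(query, picture): "pixels" (420x560 bool, what is visible of it) and "position" ([column, row] in pixels, amid what is visible of it).
The state is a dict: "time_s": time; "q": joint angles; "joint_velocities": joint speeds; "joint_efforts": joint torques, N m; "position": TCP position; "orientation": TCP orientation; "ft_force": force on the tool from outside, world axes, zero at the start; "ft_torque": the same for the moment, N m; "gripper_width": finger opening in m; "finger_force": force on a finger pad.
Only numpy, scipy, OpenCV 4.12 (cv2) and the standard library are available. Lean on these libraries where they do the work, as an engineer would, in place of code of your own. Each camera call takes 0.05 s, during which the arm holds its last target. There are 200 camera calls.

## Working session

There is one attempt and no reset: what is moved stays moved. The work goes in short steps, Python scripts to look and compute and a tool call to move; the robot and the scene stay as the last step left them, time stands still between calls to the robot, and variables do not carry over. Pictures are saved under pics/ and viewed, at most 10 in all, crops included, and the job is handed in when it is done.

Besides the shell and the picture viewer there is one more tool, called as name(argument=value, ...) on one line, values as JSON. carry_out: Moves the arm, as the interface text tells. Scaled input: -1 to 1 covers 0.02 m each way for a shift and 6 degrees each way for a turn. Its arguments: {"type":"object","properties":{"increments":{"type":"array"},"force":{"type":"number"}},"required":["increments"]}

```bash
mkdir -p pics; ls; cat > h.py <<'E'
from plant import sensors, viewer, manip, finder
import numpy as np, cv2
def world(p,m):
    v,u=np.nonzero(m&(p["depth"]>0)); d=p["depth"][v,u]
    c=np.stack([(u-p["cx"])/p["fx"]*d,(v-p["cy"])/p["fy"]*d,d],1)
    return (c-np.array(p["t"]))@np.array(p["R"])
E
python3 - <<'E'
from h import *
ims=[]
for n in ["scene","top"]:
    p=viewer.snapshot(n); ims.append(p["image"])
    for q in ["sleeve_grip","button","flask_middle","beaker_middle"]:
        for r in finder.regions_of(q,p):
            w=world(p,r["pixels"])
            print(n,q,round(r["confidence"],2),np.round(r["position"]),w.shape[0], *(np.round(np.percentile(w,[5,50,95],axis=0),3).tolist() if len(w) else []))
cv2.imwrite("pics/a.png",cv2.resize(np.vstack(ims),None,fx=.71,fy=.71)); cv2.imwrite("pics/s.png",ims[0]);cv2.imwrite("pics/t.png",ims[1])
s=sensors.sense();print(s["time_s"],s["position"],s["orientation"],s["gripper_width"])
E
```

```text
pics
scene sleeve_grip 0.56 [273. 205.] 2837 [0.526, -0.027, 0.144] [0.603, 0.007, 0.162] [0.679, 0.04, 0.217]
scene button 0.52 [318. 165.] 101 [0.513, 0.005, 0.202] [0.518, 0.019, 0.211] [0.522, 0.031, 0.212]
scene beaker_middle 0.84 [194. 255.] 767 [0.723, -0.081, 0.003] [0.742, -0.07, 0.037] [0.762, -0.037, 0.061]
scene beaker_middle 0.64 [228. 235.] 208 [0.655, -0.077, 0.005] [0.668, -0.047, 0.034] [0.676, -0.038, 0.061]
top sleeve_grip 0.56 [290. 194.] 2618 [0.523, -0.023, 0.145] [0.626, 0.008, 0.162] [0.684, 0.036, 0.218]
top button 0.67 [288. 261.] 140 [0.512, 0.004, 0.21] [0.519, 0.016, 0.212] [0.524, 0.028, 0.214]
top flask_middle 0.95 [264. 178.] 474 [0.644, 0.044, 0.004] [0.66, 0.061, 0.033] [0.685, 0.081, 0.08]
top beaker_middle 0.76 [327. 136.] 559 [0.721, -0.08, 0.002] [0.75, -0.061, 0.028] [0.764, -0.04, 0.063]
top beaker_middle 0.71 [326. 182.] 516 [0.634, -0.079, 0.002] [0.657, -0.062, 0.018] [0.674, -0.04, 0.063]
0.5 [0.15472576 0.57972253 0.25627968] [[-9.66185261e-01  2.57848871e-01  2.25964971e-05]
 [ 2.57848871e-01  9.66185262e-01  6.35079245e-06]
 [-2.01948578e-05  1.19625233e-05 -1.00000000e+00]] 0.0852005626256532
```

View pics/a.png

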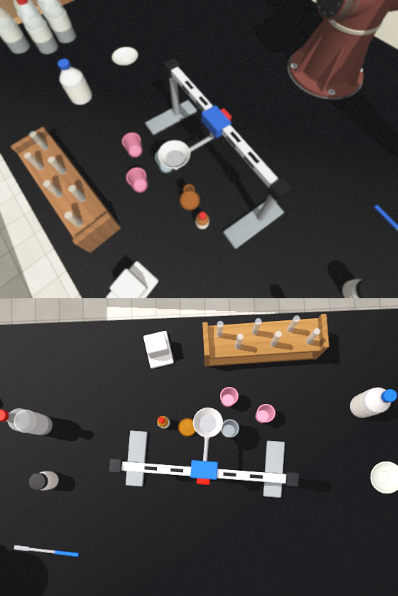

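The picture shows the sleeve at top-view pixel (288,241) with its red button at (288,261). The amber flask is at about (263,181) and the clear beaker at about (325,183). Possible mistakes are the brown dropper bottle with a red cap (229,175) for the flask, and the pink beakers (322,138) and (372,162) for the clear one. I choose the flask at (263,181) and will check it in a close crop while measuring the rail.

```bash
python3 - <<'E'
from h import *
p=viewer.snapshot("top"); im=p["image"]
cv2.imwrite("pics/c.png",cv2.resize(im[110:290,150:430],None,fx=2.8,fy=2.8,interpolation=cv2.INTER_CUBIC))
hsv=cv2.cvtColor(im,cv2.COLOR_BGR2HSV)
full=np.ones(im.shape[:2],bool); v,u=np.nonzero(p["depth"]>0)
W=np.full(im.shape,np.nan); W[v,u]=world(p,full)
# rail top: z ~ 0.21
rail=(abs(W[...,2]-.21)<.004)&(hsv[...,1]<60)&(hsv[...,2]>120)&(abs(W[...,1])<.25)
w=W[rail]; vx,vy,x0,y0=cv2.fitLine(w[:,:2].astype(np.float32),cv2.DIST_HUBER,0,.01,.01).ravel()
print("rail",len(w),w[:,:2].min(0),w[:,:2].max(0),vx,vy,x0,y0,"yaw deg",np.degrees(np.arctan2(-vx*np.sign(vy),abs(vy))))
blue=(hsv[...,0]>95)&(hsv[...,0]<125)&(hsv[...,1]>120)&(W[...,2]>.19)
w=W[blue];top=w[abs(w[:,2]-.217)<.004][:,:2]
print("sleeve",len(top),cv2.minAreaRect(top.astype(np.float32)),top.mean(0))
red=((hsv[...,0]<8)|(hsv[...,0]>172))&(hsv[...,1]>120)&(W[...,2]>.19)&(W[...,0]<.56)&(abs(W[...,1])<.1)
w=W[red];print("btn",len(w),w.mean(0),cv2.minAreaRect(w[:,:2].astype(np.float32)))
fun=(W[...,2]>.15)&(W[...,2]<.172)&(W[...,0]>.6)&(hsv[...,1]<60)
w=W[fun];print("funnel",cv2.minEnclosingCircle(w[:,:2].astype(np.float32)))
for q in ["flask_middle"]:
  r=finder.regions_of(q,p)
  for e in r:
    w=world(p,e["pixels"]); w=w[w[:,2]>.07]; print(q,e["confidence"],e["position"],len(w),cv2.minEnclosingCircle(w[:,:2].astype(np.float32)))
E
```

```text
rail 2109 [ 0.50901332 -0.17040979] [0.56740475 0.20145805] 0.104685985 0.99450535 0.5387554 0.013579763 yaw deg -6.0090747
sleeve 913 ((0.5447364449501038, 0.013407159596681595), (0.05952034518122673, 0.039834342896938324), 84.13358306884766) [0.54468157 0.01320463]
btn 130 [0.51787142 0.01648831 0.21186415] ((0.5180452466011047, 0.016366146504878998), (0.02733221836388111, 0.011513306759297848), 88.1645736694336)
funnel ((0.6673520803451538, 0.2306862324476242), 0.263616681098938)
flask_middle 0.59 [265.1, 179.4] 71 ((0.6661563515663147, 0.06075683608651161), 0.013044886291027069)
```

View pics/c.png

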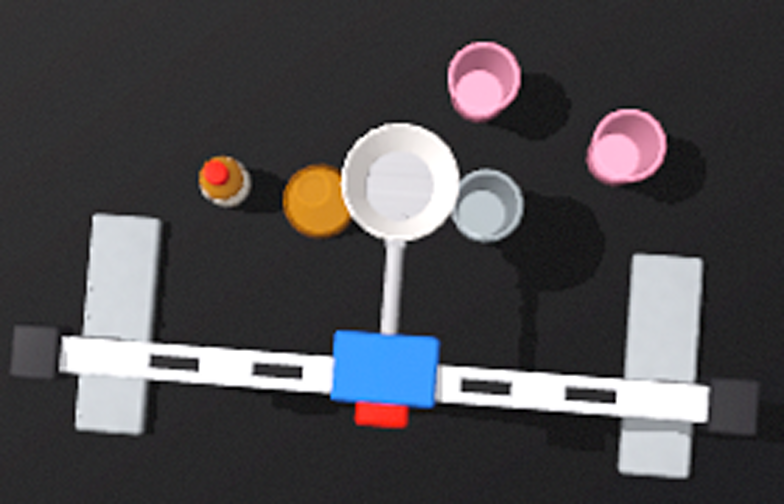

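The crop confirms the amber open-mouthed flask at crop (318,200), to the left (+y) of the funnel, and the clear beaker at (487,205) on the right. The red-capped bottle at (225,180) is a decoy. I need to go +60 mm along the rail. First I'll check the rod height on the +x face and the path clearance.

```bash
python3 - <<'E'
from h import *
xr=np.array([.9945,-.1047]);yr=np.array([.1047,.9945]);G=np.array([.5387,.0138])
for n in ["top","scene"]:
    p=viewer.snapshot(n); w=world(p,np.ones((420,560),bool))
    l=np.stack([(w[:,:2]-G)@xr,(w[:,:2]-G)@yr,w[:,2]],1)
    for a in range(20,84,8):
        s=l[(l[:,0]>a/1e3)&(l[:,0]<a/1e3+.008)&(abs(l[:,1])<.012)&(l[:,2]>.12)]
        print(n,a,len(s),np.round(np.median(s,0),3) if len(s) else "", np.round([s[:,1].min(),s[:,1].max(),s[:,2].max()],3) if len(s) else "")
    c=w[(w[:,0]>.1)&(w[:,0]<.62)&(w[:,1]>-.1)&(w[:,1]<.5)&(w[:,2]>.225)&(w[:,2]<.4)]; print("tall",len(c),c.min(0) if len(c) else"",c.max(0) if len(c) else "")
E
```

```text
top 20 62 [ 0.023 -0.001  0.217] [-0.012  0.011  0.221]
top 28 26 [0.032 0.001 0.145] [-0.004  0.005  0.149]
top 36 28 [ 0.04  -0.     0.146] [-0.004  0.005  0.15 ]
top 44 23 [0.048 0.001 0.147] [-0.003  0.004  0.15 ]
top 52 27 [ 0.056 -0.001  0.145] [-0.005  0.005  0.15 ]
top 60 28 [0.064 0.001 0.146] [-0.004  0.005  0.15 ]
top 68 21 [0.072 0.    0.147] [-0.003  0.004  0.149]
top 76 29 [0.08  0.001 0.146] [-0.004  0.005  0.149]
tall 0  
scene 20 171 [0.025 0.001 0.203] [-0.012  0.012  0.218]
scene 28 26 [0.033 0.002 0.145] [-0.004  0.005  0.147]
scene 36 26 [0.04  0.002 0.145] [-0.003  0.005  0.148]
scene 44 25 [0.048 0.002 0.145] [-0.005  0.005  0.147]
scene 52 27 [0.056 0.002 0.145] [-0.004  0.005  0.147]
scene 60 25 [0.064 0.002 0.145] [-0.003  0.005  0.148]
scene 68 28 [0.072 0.002 0.145] [-0.005  0.005  0.147]
scene 76 16 [0.078 0.002 0.145] [-0.003  0.005  0.163]
tall 1145 [ 0.10000786 -0.05810318  0.23079383] [0.12991165 0.02778128 0.31264822]
```

carry_out(increments=[{"tx":0.5,"ty":-0.8,"tz":0.6,"rz":-1,"gripper":1},{"tx":0.6,"ty":-0.9,"tz":0.6,"rz":-1,"gripper":1},{"tx":0.6,"ty":-0.9,"tz":0.6,"rz":-1,"gripper":1},{"tx":0.6,"ty":-0.9,"rz":-1,"gripper":1},{"tx":0.6,"ty":-0.9,"rz":-1,"gripper":1}])

```text
validation failed for argument at $.in...
```

carry_out(increments=[{"tx":0.5,"ty":-0.8,"tz":0.6,"rx":0,"ry":0,"rz":-1,"gripper":1},{"tx":0.6,"ty":-0.9,"tz":0.6,"rx":0,"ry":0,"rz":-1,"gripper":1},{"tx":0.6,"ty":-0.9,"tz":0.6,"rx":0,"ry":0,"rz":-1,"gripper":1},{"tx":0.6,"ty":-0.9,"tz":0,"rx":0,"ry":0,"rz":-1,"gripper":1},{"tx":0.6,"ty":-0.9,"tz":0,"rx":0,"ry":0,"rz":-1,"gripper":1}])

```text
time_s: 1.12
position: [0.2133, 0.4912, 0.2933]
orientation: [[-0.704, 0.71, 0.001], [0.71, 0.704, 0.001], [0.0, 0.002, -1.0]]
ft_force: [-0.0, -0.1, 0.4]
gripper_width: 0.0855
finger_force: 0.0
```

carry_out(increments=[{"tx":0.7,"ty":-1,"tz":0,"rx":0,"ry":0,"rz":-1,"gripper":1},{"tx":0.7,"ty":-1,"tz":0,"rx":0,"ry":0,"rz":-1,"gripper":1},{"tx":0.7,"ty":-1,"tz":0,"rx":0,"ry":0,"rz":-1,"gripper":1},{"tx":0.7,"ty":-1,"tz":0,"rx":0,"ry":0,"rz":-1,"gripper":1},{"tx":0.7,"ty":-1,"tz":0,"rx":0,"ry":0,"rz":-1,"gripper":1}])

```text
time_s: 1.53
position: [0.2832, 0.3908, 0.2925]
orientation: [[-0.255, 0.967, 0.001], [0.967, 0.255, 0.0], [0.0, 0.001, -1.0]]
ft_force: [0.8, 0.6, 0.6]
gripper_width: 0.0856
finger_force: 0.0
```

carry_out(increments=[{"tx":0.7,"ty":-1,"tz":0,"rx":0,"ry":0,"rz":-1,"gripper":1},{"tx":0.7,"ty":-1,"tz":0,"rx":0,"ry":0,"rz":-1,"gripper":1},{"tx":0.7,"ty":-1,"tz":0,"rx":0,"ry":0,"rz":-1,"gripper":1},{"tx":0.7,"ty":-1,"tz":0,"rx":0,"ry":0,"rz":-0.5,"gripper":1},{"tx":0.7,"ty":-1,"tz":0,"rx":0,"ry":0,"rz":0,"gripper":1}])

```text
time_s: 1.95
position: [0.3533, 0.2907, 0.2925]
orientation: [[0.107, 0.994, 0.001], [0.994, -0.107, 0.0], [0.0, 0.001, -1.0]]
ft_force: [0.7, 1.5, -0.6]
gripper_width: 0.0852
finger_force: 0.0
```

carry_out(increments=[{"tx":0.7,"ty":-1,"tz":0,"rx":0,"ry":0,"rz":0,"gripper":1},{"tx":0.7,"ty":-1,"tz":0,"rx":0,"ry":0,"rz":0,"gripper":1},{"tx":0.7,"ty":-1,"tz":0,"rx":0,"ry":0,"rz":0,"gripper":1},{"tx":0.7,"ty":-1,"tz":0,"rx":0,"ry":0,"rz":0,"gripper":1},{"tx":0.7,"ty":-1,"tz":0,"rx":0,"ry":0,"rz":0,"gripper":1}])

```text
time_s: 2.37
position: [0.4233, 0.1907, 0.2925]
orientation: [[0.104, 0.995, 0.001], [0.995, -0.104, 0.0], [0.0, 0.001, -1.0]]
ft_force: [0.1, 0.1, 0.1]
gripper_width: 0.0853
finger_force: 0.0
```

carry_out(increments=[{"tx":0.7,"ty":-1,"tz":0,"rx":0,"ry":0,"rz":0,"gripper":1},{"tx":0.7,"ty":-1,"tz":0,"rx":0,"ry":0,"rz":0,"gripper":1},{"tx":0.7,"ty":-1,"tz":0,"rx":0,"ry":0,"rz":0,"gripper":1},{"tx":0.7,"ty":-1,"tz":0,"rx":0,"ry":0,"rz":0,"gripper":1},{"tx":0.7,"ty":-1,"tz":0,"rx":0,"ry":0,"rz":0,"gripper":1}])

```text
time_s: 2.78
position: [0.4933, 0.0906, 0.2925]
orientation: [[0.104, 0.995, 0.0], [0.995, -0.104, -0.0], [0.0, 0.0, -1.0]]
ft_force: [0.6, 0.2, -0.5]
gripper_width: 0.0849
finger_force: 0.0
```

carry_out(increments=[{"tx":0.63,"ty":-0.97,"tz":0,"rx":0,"ry":0,"rz":0,"gripper":1},{"tx":0.62,"ty":-0.97,"tz":0,"rx":0,"ry":0,"rz":0,"gripper":1},{"tx":0.62,"ty":-0.97,"tz":0,"rx":0,"ry":0,"rz":0,"gripper":1},{"tx":0.62,"ty":-0.95,"tz":0,"rx":0,"ry":0,"rz":0,"gripper":1},{"tx":0,"ty":0,"tz":-0.5,"rx":0,"ry":0,"rz":0,"gripper":1}])

```text
time_s: 3.2
position: [0.5446, 0.0114, 0.2833]
orientation: [[0.106, 0.994, 0.003], [0.994, -0.106, -0.001], [-0.001, 0.003, -1.0]]
ft_force: [0.8, -0.2, 0.3]
gripper_width: 0.0854
finger_force: 0.0
```

```bash
python3 - <<'E'
from h import *
xr=np.array([.9945,-.1047]);yr=np.array([.1047,.9945]);G=np.array([.5387,.0138])
p=viewer.snapshot("wrist"); im=p["image"]; cv2.imwrite("pics/w.png",im)
hsv=cv2.cvtColor(im,cv2.COLOR_BGR2HSV); v,u=np.nonzero(p["depth"]>0)
W=np.full(im.shape,np.nan); W[v,u]=world(p,np.ones(im.shape[:2],bool))
L=np.stack([(W[...,:2]-G)@xr,(W[...,:2]-G)@yr,W[...,2]],-1)
blue=(hsv[...,0]>95)&(hsv[...,0]<125)&(hsv[...,1]>120)&(abs(L[...,2]-.217)<.005)
red=((hsv[...,0]<8)|(hsv[...,0]>172))&(hsv[...,1]>120)&(L[...,2]>.19)
hole=(hsv[...,2]<80)&(abs(L[...,0])<.008)&(abs(L[...,1])<.1)&(L[...,2]>.17)
for n,m in [("sleeve",blue),("btn",red)]:
    l=L[m]; print(n,len(l),np.round(np.percentile(l,[1,99],axis=0),4).tolist() if len(l) else "")
print("holes y",np.round(sorted(L[hole][:,1])[::20],3))
E
```

```text
sleeve 5206 [[-0.0135, -0.0282, 0.2139], [0.0251, 0.0294, 0.2183]]
btn 832 [[-0.0268, -0.0136, 0.1938], [-0.0149, 0.0148, 0.2133]]
holes y [-0.073 -0.071 -0.069 -0.068 -0.066 -0.064 -0.062 -0.061 -0.059 -0.058
 -0.056 -0.055 -0.053 -0.052 -0.05  -0.049 -0.047 -0.046 -0.044  0.008
  0.008  0.008  0.008  0.008  0.008  0.008  0.008  0.008  0.008  0.008
  0.008  0.008  0.008  0.009  0.009  0.009  0.009  0.009  0.009  0.009
  0.009  0.009  0.009  0.009  0.009  0.009  0.009  0.009  0.009  0.009
  0.009  0.009  0.009  0.009  0.009  0.009  0.009  0.009  0.009  0.009
  0.009  0.009  0.009  0.009  0.009  0.009  0.009  0.009  0.009  0.009
  0.009  0.009  0.009  0.009  0.009  0.009  0.009  0.009  0.009  0.009
  0.009  0.009  0.009  0.009  0.009  0.009  0.009  0.009  0.009  0.009
  0.009  0.009  0.009  0.009  0.009  0.009  0.009  0.009  0.009  0.009
  0.009  0.009  0.009  0.009  0.009  0.009  0.009  0.009  0.009  0.009
  0.009  0.009  0.009  0.009  0.009  0.009  0.009  0.009  0.009  0.009
  0.009  0.009  0.009  0.009  0.009  0.01   0.01   0.01   0.01   0.01
  0.01   0.01   0.01   0.01   0.01   0.
[... 431 characters left out ...]
 0.01   0.01   0.01
  0.01   0.01   0.01   0.01   0.01   0.01   0.01   0.01   0.01   0.01
  0.01   0.01   0.01   0.01   0.01   0.01   0.01   0.011  0.011  0.011
  0.011  0.011  0.011  0.011  0.017  0.017  0.017  0.017  0.017  0.018
  0.018  0.018  0.018  0.018  0.018  0.018  0.018  0.018  0.018  0.018
  0.018  0.018  0.018  0.018  0.018  0.018  0.018  0.018  0.018  0.018
  0.018  0.018  0.018  0.018  0.018  0.019  0.019  0.019  0.019  0.019
  0.019  0.019  0.019  0.019  0.047  0.048  0.049  0.05   0.051  0.052
  0.053  0.054  0.055  0.055  0.057  0.057  0.058  0.059  0.06   0.061
  0.062  0.063  0.064  0.065  0.066  0.067  0.067  0.068  0.069  0.07
  0.071  0.072  0.072  0.074  0.075  0.075]
```

View pics/w.png

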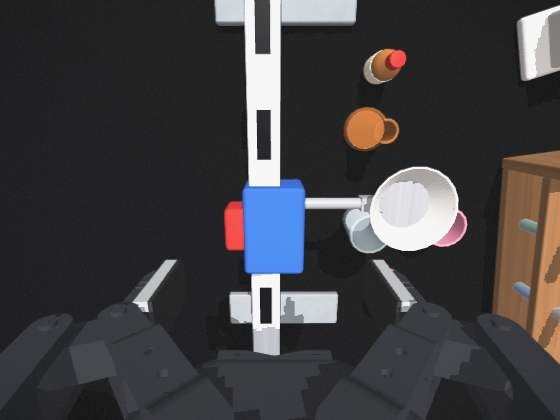

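The wrist picture shows the blue sleeve at (275,226) with the red button at (234,226) between the open fingers. The next +y hole is at (264,135) and the amber flask at (365,128). The alignment is good, so I descend.

carry_out(increments=[{"tx":0,"ty":0,"tz":-0.7,"rx":0,"ry":0,"rz":0,"gripper":1},{"tx":0,"ty":0,"tz":-1,"rx":0,"ry":0,"rz":0,"gripper":1},{"tx":0,"ty":0,"tz":-1,"rx":0,"ry":0,"rz":0,"gripper":1},{"tx":0.04,"ty":-0.05,"tz":-1,"rx":0,"ry":0,"rz":0,"gripper":1},{"tx":0,"ty":0,"tz":-0.25,"rx":0,"ry":0,"rz":0,"gripper":1}])

```text
time_s: 3.67
position: [0.5415, 0.0146, 0.1999]
orientation: [[0.103, 0.995, -0.004], [0.995, -0.103, 0.001], [0.001, -0.004, -1.0]]
ft_force: [-1.0, -0.2, -0.3]
gripper_width: 0.0853
finger_force: 0.0
```

carry_out(increments=[{"tx":0,"ty":0,"tz":0,"rx":0,"ry":0,"rz":0,"gripper":0.3},{"tx":0,"ty":0,"tz":0,"rx":0,"ry":0,"rz":0,"gripper":0.3},{"tx":0,"ty":0,"tz":0,"rx":0,"ry":0,"rz":0,"gripper":0.3},{"tx":0,"ty":0,"tz":0,"rx":0,"ry":0,"rz":0,"gripper":0.3},{"tx":0,"ty":0,"tz":0,"rx":0,"ry":0,"rz":0,"gripper":0.3}], force=35)

```text
time_s: 4.08
position: [0.5432, 0.0138, 0.2055]
orientation: [[0.103, 0.995, 0.001], [0.995, -0.103, -0.0], [-0.0, 0.001, -1.0]]
ft_force: [-5.6, 1.1, 6.5]
gripper_width: 0.0423
finger_force: 39.7
```

Squeezed to 42 mm, so the button is fully in. Now I slide 61 mm along +y of the rail.

carry_out(increments=[{"tx":0,"ty":0,"tz":0,"rx":0,"ry":0,"rz":0,"gripper":0.3},{"tx":0.02,"ty":0.2,"tz":0,"rx":0,"ry":0,"rz":0,"gripper":0.3},{"tx":0.04,"ty":0.4,"tz":0,"rx":0,"ry":0,"rz":0,"gripper":0.3},{"tx":0.04,"ty":0.4,"tz":0,"rx":0,"ry":0,"rz":0,"gripper":0.3},{"tx":0.04,"ty":0.4,"tz":0,"rx":0,"ry":0,"rz":0,"gripper":0.3}])

```text
time_s: 4.5
position: [0.5461, 0.0415, 0.2055]
orientation: [[0.104, 0.995, 0.001], [0.995, -0.104, -0.001], [-0.001, 0.001, -1.0]]
ft_force: [-4.6, -2.5, 5.8]
gripper_width: 0.0425
finger_force: 39.8
```

carry_out(increments=[{"tx":0.04,"ty":0.4,"tz":0,"rx":0,"ry":0,"rz":0,"gripper":0.3},{"tx":0.05,"ty":0.4,"tz":0,"rx":0,"ry":0,"rz":0,"gripper":0.3},{"tx":0.04,"ty":0.4,"tz":0,"rx":0,"ry":0,"rz":0,"gripper":0.3},{"tx":0.05,"ty":0.44,"tz":0,"rx":0,"ry":0,"rz":0,"gripper":0.3},{"tx":0,"ty":0,"tz":0,"rx":0,"ry":0,"rz":0,"gripper":0.3}])

```text
time_s: 4.92
position: [0.5497, 0.0757, 0.2055]
orientation: [[0.103, 0.995, 0.001], [0.995, -0.103, 0.0], [0.0, 0.001, -1.0]]
ft_force: [-4.8, 2.7, 5.4]
gripper_width: 0.0424
finger_force: 39.9
```

```bash
cat > m.py <<'E'
from h import *
import sys
xr=np.array([.9945,-.1047]);yr=np.array([.1047,.9945]);G=np.array([.5387,.0138])
for n in sys.argv[1:]:
    p=viewer.snapshot(n); im=p["image"]; cv2.imwrite("pics/%s_%d.png"%(n,p["shot"]),im); print(p["shot"])
    hsv=cv2.cvtColor(im,cv2.COLOR_BGR2HSV); v,u=np.nonzero(p["depth"]>0)
    W=np.full(im.shape,np.nan); W[v,u]=world(p,np.ones(im.shape[:2],bool))
    L=np.stack([(W[...,:2]-G)@xr,(W[...,:2]-G)@yr,W[...,2]],-1)
    near=(abs(L[...,1])<.13)&(abs(L[...,0])<.05)
    blue=(hsv[...,0]>95)&(hsv[...,0]<125)&(hsv[...,1]>120)&(abs(L[...,2]-.217)<.005)&near
    red=((hsv[...,0]<8)|(hsv[...,0]>172))&(hsv[...,1]>120)&(L[...,2]>.19)&near
    for k,m in [("sleeve",blue),("btn",red)]:
        l=L[m]; print(n,k,len(l),np.round(np.percentile(l,[1,99],axis=0),4).tolist() if len(l) else "")
s=sensors.sense();print(s["time_s"],s["position"],s["gripper_width"],s["ft_force"])
E
python3 m.py top
```

```text
7
top sleeve 0 
top btn 21205 [[-0.0492, 0.0112, 0.6405], [0.0488, 0.1121, 0.6751]]
4.9667 [0.54967551 0.07540962 0.20550268] 0.04228428737227615 [-4.35311402  2.89211033  5.4555978 ]
```

The sleeve has moved 62 mm, so I release and lift straight up.

carry_out(increments=[{"tx":0,"ty":0,"tz":0,"rx":0,"ry":0,"rz":0,"gripper":1},{"tx":0,"ty":0,"tz":0,"rx":0,"ry":0,"rz":0,"gripper":1},{"tx":0,"ty":0,"tz":0,"rx":0,"ry":0,"rz":0,"gripper":1},{"tx":0,"ty":0,"tz":0,"rx":0,"ry":0,"rz":0,"gripper":1},{"tx":0,"ty":0,"tz":0,"rx":0,"ry":0,"rz":0,"gripper":1}])

```text
time_s: 5.38
position: [0.5503, 0.0743, 0.2044]
orientation: [[0.104, 0.995, 0.002], [0.995, -0.104, -0.0], [-0.0, 0.002, -1.0]]
ft_force: [0.4, -0.1, 0.7]
gripper_width: 0.0857
finger_force: 0.0
```

carry_out(increments=[{"tx":0,"ty":0,"tz":0.5,"rx":0,"ry":0,"rz":0,"gripper":1},{"tx":0,"ty":0,"tz":1,"rx":0,"ry":0,"rz":0,"gripper":1},{"tx":0,"ty":0,"tz":1,"rx":0,"ry":0,"rz":0,"gripper":1},{"tx":0,"ty":0,"tz":1,"rx":0,"ry":0,"rz":0,"gripper":1},{"tx":0,"ty":0,"tz":1,"rx":0,"ry":0,"rz":0,"gripper":1}])

```text
time_s: 5.8
position: [0.5498, 0.0743, 0.2955]
orientation: [[0.104, 0.995, 0.001], [0.995, -0.104, -0.0], [0.0, 0.001, -1.0]]
ft_force: [-0.1, -0.0, -0.1]
gripper_width: 0.0853
finger_force: 0.0
```

```bash
python3 m.py wrist scene; python3 -c "
import cv2,glob
cv2.imwrite('pics/f.png',cv2.hconcat([cv2.resize(cv2.imread(sorted(glob.glob('pics/%s_*'%n))[-1]),(400,300)) for n in('wrist','scene')]))"
```

```text
8
wrist sleeve 4648 [[-0.0136, 0.0334, 0.2134], [0.0251, 0.0912, 0.2183]]
wrist btn 749 [[-0.027, 0.0481, 0.1929], [-0.015, 0.0766, 0.2131]]
9
scene sleeve 864 [[-0.0127, 0.0341, 0.2125], [0.0255, 0.0912, 0.2179]]
scene btn 1161 [[-0.0253, 0.0495, 0.2091], [0.0451, 0.1028, 0.5366]]
5.9 [0.551068   0.07414026 0.29809162] 0.08541122299826898 [0.30577887 0.41976391 0.55365583]
```

View pics/f.png

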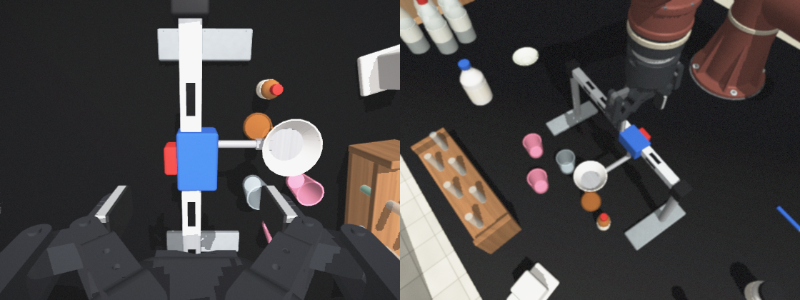

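The picture shows the sleeve (wrist view 197,160) one hole on, centred 0.8 mm from the hole's middle. The button is out (face at -27 mm), the funnel is over the flask, and the flask and beaker are standing in place. The robot is clear, so I hand the job in.

```bash
python3 -c "
from plant import manip; print(manip.sign_off())"
```

```text
the job is handed in; nothing more can be done
None
```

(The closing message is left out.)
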